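# Snap a watch case back shut with the bench pliers

## Robot

A 6-joint arm with a two-finger parallel gripper is mounted at the origin on the work surface. World frame = base frame: x ahead of the robot, y to its left, z up, the work surface at z = 0. Lengths are in m, angles in rad, forces in N, time in s.
With the tool pointing down it reaches from about 0.25 to 0.775 m from the base axis. Payload 4 kg.
Tool frame: the origin (TCP) lies at the centre of the arm's flange, where the gripper is bolted on; the fingertips stand 173 mm ahead of it and the grasp point (between the pads) lies 155 mm ahead of it; z points along the fingers, y is the line along which they close (so a half turn about z gives the same grasp; the last joint's range is limited). The gripper opens to 85 mm and grips with 20 to 120 N. Pads are 22 mm wide; open, the fingers measure 114 mm over their backs; the gripper's body (76 mm by 85 mm) begins 54 mm behind the grasp point. The pads swing forward as they close: fully open they stand 13 mm farther back than shut.
Start: joints at [-1.407, 0.087, 1.371, -0, 1.684, -0.103], TCP at [0.145, -0.531, 0.405] pointing down, gripper open.
Joint ranges: [-3.1, 3.1], [-0.76, 2.03], [0.27, 2.55], [-1.08, 4.22], [0.17, 2.65], [-2.57, 2.57]. Speed limits (rad/s): [2.79, 2.79, 3.14, 3.14, 3.14, 3.14].

## Interface

Orientations are given as a rotation vector (axis times angle).
In Python, from rig import * gives the robot as it stands.
- The arm moves only by the shell command python3 -m pendant 'ROWS'. ROWS is JSON, a list that holds one entry, the list of rows, each a list of 5 numbers: the shift along the world's x, y, z in m, then the turn about the world's z in degrees, then the opening in per cent of the stroke, from 0 (shut) to 100 (fully open). A call has 1 to 5 rows; each row shifts and turns the commanded pose from where the row before left it; what a row does not reach is not made up. A row lasts 1/10 s, in which the tool goes at most 50 mm and 8.59 degrees, less where a joint would pass 70% of its speed; a pose out of reach is approached as far as the arm can. A call is refused whole if a number of a shift passes 0.05 or a number of a turn 8.59, either way. A call with a gripper value outside its range is refused whole. The fingers move at their own pace and stop on an object; the grip force is fixed at half the most. Time passes only in rows, so rows that do not move let the fingers close. It gives the time, the measured TCP pose, the force, the opening and the grip force at its end, in the units of the state.
- state(): the state, without advancing time (a new reading comes with each control period).
- snapshot(name): name is "scene" or "top" or "wrist"; returns a dict with "img" (420x560x3 uint8, red, green, blue), "camera_matrix" (3x3 intrinsics, pixels), "distortion" ([k1, k2, p1, p2, k3] as OpenCV has them; the pictures are not rectified), "rvec" (rotation vector, rad) and "tvec" (3), from world to camera coordinates, as OpenCV has them; the wrist camera has in their place "T_tool_cam" (4x4, takes a point from camera to tool coordinates, whose origin is the TCP and whose axes are the flange's). Camera axes: x right, y down, z forward; pixel columns grow to the right and rows downward; lengths in m; the calibration is good to about 2 mm. A picture is of the moment at which its call begins: read the wrist's pose just before it. There is no depth.
- job_done(): hands the job in; it is judged then, once.
Trained networks look in a picture, given as the dict that the camera call returned (one of the last four; its "shot" number tells which), for a name from the list of things; names that differ only in an ending like _2 or _b are one class to them, and where a whole thing is asked for, a point or a joint stands for the part that bears it (a point fixed in the world has none). Each returns a list of dicts, best first, with "confidence" (0 to 1); they miss things now and then, are a little off and sometimes report something else, mostly with a low value. They report only what shows in the picture. A call takes as long as a camera call.
- spot_in(picture, query): "xyz" ([x, y, z] in m, in the coordinates of the camera as it stood for that picture, good to about 4 mm: the middle of the surface that is visible of it).
The state is a dict: "time_s": time; "joints": joint angles; "qd": joint speeds; "joint_efforts": joint torques, N m; "eef_pos": TCP position; "tool_rot": TCP orientation; "contact_force": force on the tool from outside, world axes, zero at the start; "torque": the same for the moment, N m; "finger_gap": finger opening in m; "grip_force": force on a finger pad.
Only numpy, scipy, OpenCV 4.12 (cv2) and the standard library are available. Lean on these libraries where they do the work, as an engineer would, in place of code of your own. Each camera call takes 0.05 s, during which the arm holds its last target. There are 200 camera calls.

## Task

In the blue-handled bench pliers lies a brass watch whose steel case back is only resting in place and stands proud. Press the raised upper arm of the blue pliers all the way down until the case back snaps fully home into the watch, then let go. Leave the red-handled pliers alone.

Things in the scene. Friction and masses are not known exactly. Their poses are not given: they have to be found in the camera images.
- blue_arm (a joint): Hinge of the blue pliers' upper arm, rad: 0 = closed (level), larger = raised; starts at 0.35 to 0.6. The lower arm is held in a fixed vice and points roughly to the robot; the hinge pin is at the far end, 60 mm up. The arm stays where it is left. At the grip it takes about 2 to 4 N to swing and 7 to 10 N to click the case back in: press on through that until it stops dead, closed (up to 25 N).
- blue_grip (a point): Where to press: middle of the top face of the blue grip of the upper arm, 190 mm from the hinge pin. Grip 130 mm long (65 each way from here), 26 wide, 20 thick. Moves with the arm. Closed, it is 79 mm above the table and 105 mm horizontally from the watch's centre, away from the hinge (pin 85 mm beyond the watch). x axis along the arm to the hinge, z out of the top face.
- caseback (a point): Centre of the top of the round steel case back (42 mm across, 12 mm deep with its plug) lying in the open brass watch (48 mm across) under the arm's white nylon die. Its top is about 59 mm above the table while proud, 53 mm when snapped home.
- red_grip (a point): Middle of the top face of the red plastic grip on the upper arm of a second, equal pair of pliers, which holds a finished steel watch. To be left alone.

How it is judged:
By the outcome, as a careful person would: the job done as asked, in the order asked, and still so for the second after the job is handed in, with the robot touching nothing.
It also fails if it takes over 32 s, if anything falls off the work surface, if the arm or the gripper's body presses on something with over 40 N, if the wrist force passes 120 N, or if a joint passes its speed limit or range.

## Working session

There is one attempt and no reset: what is moved stays moved. The work goes in short steps, Python scripts to look and compute and a shell command to move; the robot and the scene stay as the last step left them, time stands still between calls to the robot, and variables do not carry over. Pictures are saved under pics/ and viewed, at most 10 in all, crops included, and the job is handed in when it is done.

```bash
mkdir -p pics; cat > h.py <<'E'
from rig import *
import numpy as np, cv2
def w(p,x):
    R=cv2.Rodrigues(np.array(p["rvec"],float))[0]
    return R.T@(np.array(x)-np.array(p["tvec"]).ravel())
E
python3 - <<'E'
from h import *
ims=[]
for n in ("scene","top"):
    p=snapshot(n); ims.append(p["img"])
    for q in ("blue_grip","caseback","red_grip","blue_arm"):
        for d in spot_in(p,q)[:3]: print(n,q,round(d["confidence"],2),w(p,d["xyz"]).round(3))
    cv2.imwrite(f"pics/{n}.png",p["img"][...,::-1])
print(state())
E
```

```text
scene blue_grip 0.82 [0.609 0.205 0.143]
scene blue_grip 0.46 [0.622 0.207 0.059]
scene caseback 0.64 [0.621 0.206 0.058]
scene red_grip 0.63 [ 0.615 -0.207  0.144]
top blue_grip 0.6 [0.616 0.197 0.057]
top blue_grip 0.57 [0.589 0.198 0.156]
top red_grip 0.92 [ 0.603 -0.202  0.148]
top blue_arm 0.56 [0.593 0.202 0.159]
{'time_s': 0.5, 'joints': array([-1.40710234e+00,  8.71931230e-02,  1.37075101e+00,  5.07414566e-06,
        1.68360984e+00, -1.03083898e-01]), 'qd': array([-0.00214144, -0.00016325, -0.00206581, -0.00026709, -0.00065636,
        0.00178056]), 'joint_efforts': array([-3.81246609e-04, -3.51282728e+01, -3.13105094e+01, -7.26463395e-05,
        1.15533272e-03, -8.31877884e-06]), 'eef_pos': array([ 0.14499628, -0.53052978,  0.40471873]), 'tool_rot': array([3.11364722e+00, 4.17807915e-01, 9.75696050e-06]), 'contact_force': array([ 0.04391262, -0.04778483, -1.17059169]), 'torque': array([0.014223  , 0.00870334, 0.03722296]), 'grip_force': 0.0, 'finger_gap': 0.08524457454390516}
```

View pics/scene.png

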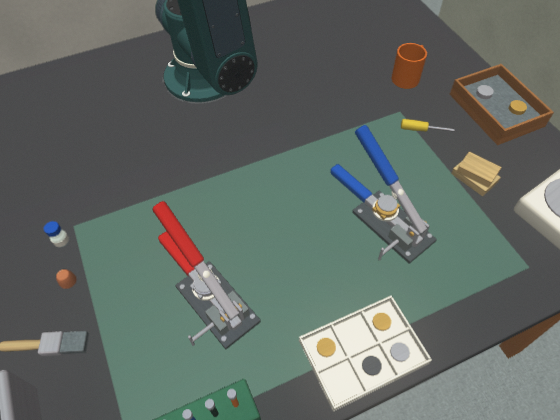

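View pics/top.png

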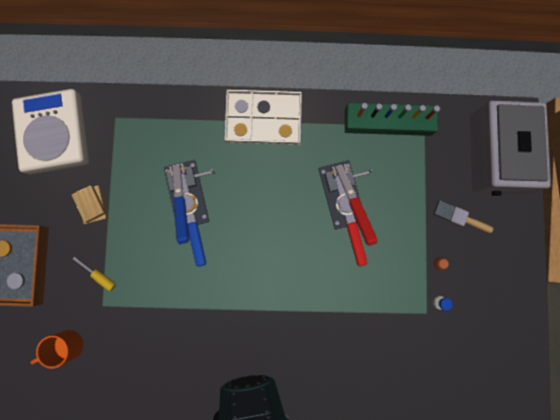

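The scene camera faces the robot. The blue upper grip runs from about (363,131) to (391,181) there, and in the top view from about (182,240) to (179,199). The watch is at scene (386,206) and top (189,204), and the lower handle's end is at top (201,263). I'll triangulate these.

```bash
cat >> h.py <<'E'
def ray(p,uv):
    R=cv2.Rodrigues(np.array(p["rvec"],float))[0]; t=np.array(p["tvec"]).ravel()
    u=cv2.undistortPoints(np.array([[uv]],float),np.array(p["camera_matrix"]),np.array(p["distortion"])).ravel()
    d=R.T@np.array([*u,1]); return -R.T@t,d/np.linalg.norm(d)
def atz(p,uv,z):
    c,d=ray(p,uv); return c+d*(z-c[2])/d[2]
def tri(*a):
    A=np.zeros((3,3));b=np.zeros(3)
    for p,uv in a:
        c,d=ray(p,uv);M=np.eye(3)-np.outer(d,d);A+=M;b+=M@c
    return np.linalg.solve(A,b)
E
python3 - <<'E'
from h import *
s=snapshot("scene");t=snapshot("top")
for n,a,b in (("end",(363,131),(182,240)),("front",(391,181),(179,199)),("watch",(386,204),(189,204)),("lowend",(335,170),(201,263))):
    print(n,tri((s,a),(t,b)).round(3))
print("watch z.059",atz(s,(386,204),.059),atz(t,(189,204),.059))
c=cv2.resize(np.hstack([s["img"][110:270,310:450],t["img"][140:300,130:270]]),None,fx=2.8,fy=2.8,interpolation=2)
cv2.imwrite("pics/c.png",c[...,::-1])
E
```

```text
end [0.519 0.185 0.19 ]
front [0.615 0.205 0.132]
watch [0.616 0.201 0.055]
lowend [0.467 0.166 0.021]
watch z.059 [0.62005216 0.20400079 0.059     ] [0.61322998 0.19595349 0.059     ]
```

View pics/c.png

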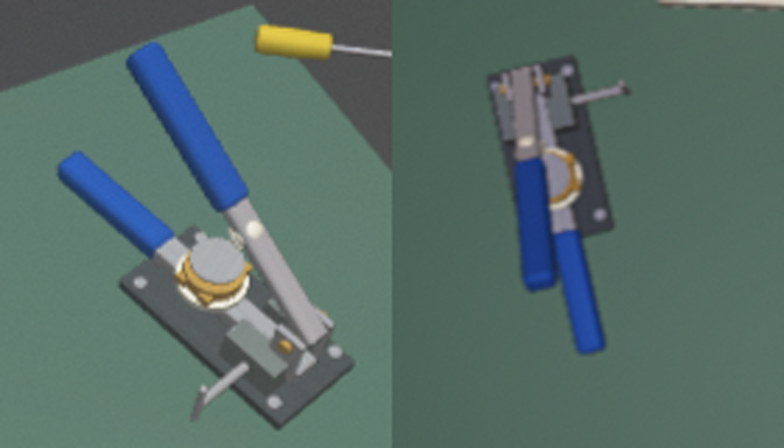

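The crop shows the blue upper arm raised, running toward the robot at about 12° yaw and tilted about 0.53 rad. The case back sits proud beneath it, in front of the lower handle. These points agree with the stated sizes: pin near (0.70,0.22), closed grip near (0.515,0.18,0.079), raised grip near (0.555,0.19,0.17). I'll approach now with the fingers shut.

```bash
python3 -m pendant '[[[0.023,0.041,0.003,0,0],[0.023,0.041,0.003,0,0],[0.023,0.041,0.003,0,0],[0.023,0.041,0.003,0,0],[0.023,0.041,0.003,0,0]]]'
python3 -m pendant '[[[0.023,0.041,0.003,0,0],[0.023,0.041,0.003,0,0],[0.023,0.041,0.003,0,0],[0.023,0.041,0.003,0,0],[0.023,0.041,0.003,0,0]]]'
python3 -m pendant '[[[0.023,0.041,0.003,0,0],[0.023,0.041,0.003,0,0],[0.023,0.041,0.003,0,0],[0.0,0.0,0,0,0],[0,0,0,0,0]]]'
python3 - <<'E'
from h import *
st=state();p=snapshot("wrist");T=np.array(p["T_tool_cam"])
R=cv2.Rodrigues(np.array(st["tool_rot"]))[0]
print(st["eef_pos"],st["joints"].round(2))
for q in ("blue_grip","caseback"):
    for d in spot_in(p,q)[:3]: print(q,round(d["confidence"],2),(R@(T[:3,:3]@np.array(d["xyz"])+T[:3,3])+st["eef_pos"]).round(3))
cv2.imwrite("pics/w.png",p["img"][...,::-1])
np.savez("w.npz",R=R,T=T,e=st["eef_pos"],K=p["camera_matrix"],D=p["distortion"])
E
```

```text
time_s: 1.1
eef_pos: [0.2604, -0.3238, 0.42]
tool_rot: [3.113, 0.417, 0.001]
contact_force: [0.4, -0.1, 0.3]
finger_gap: 0.0126
grip_force: 0.0
time_s: 1.6
eef_pos: [0.3753, -0.1186, 0.4353]
tool_rot: [3.113, 0.417, 0.002]
contact_force: [0.5, -0.0, 0.6]
finger_gap: 0.0
grip_force: 0.0
time_s: 2.1
eef_pos: [0.4442, 0.0034, 0.4436]
tool_rot: [3.113, 0.422, -0.001]
contact_force: [-0.2, -0.7, -0.2]
finger_gap: 0.0002
grip_force: 0.0
[0.4441731  0.00337497 0.44363671] [-0.12 -0.15  1.53 -0.    1.77  1.18]
blue_grip 0.96 [0.523 0.175 0.195]
```

View pics/w.png

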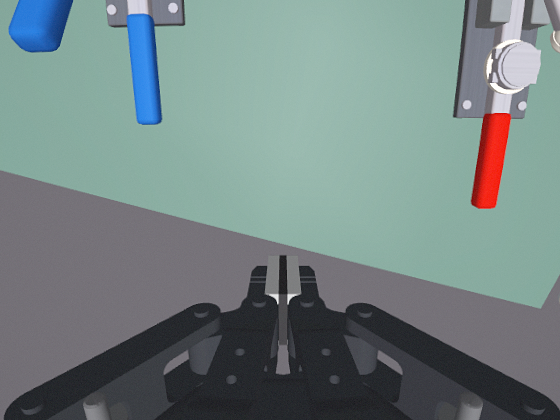

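The wrist view shows the end of the blue upper grip at the top left (about (38,20)) and the lower handle's end at (148,122). The network's (0.523,0.175,0.195) fits the raised end of the grip. I'll move in behind it for a closer look.

```bash

python3 -m pendant '[[[0.005,0.042,0.0,-0.7,0],[0.005,0.042,0,-0.7,0],[0.005,0.042,0,-0.7,0],[0.006,0.042,0,-0.7,0],[0,0,0,0,0]]]'
python3 - <<'E'
from h import *
st=state();p=snapshot("wrist");T=np.array(p["T_tool_cam"])
R=cv2.Rodrigues(np.array(st["tool_rot"]))[0]
for q in ("blue_grip","caseback"):
    for d in spot_in(p,q)[:3]: print(q,round(d["confidence"],2),(R@(T[:3,:3]@np.array(d["xyz"])+T[:3,3])+st["eef_pos"]).round(3))
cv2.imwrite("pics/w2.png",p["img"][...,::-1])
def at(uv,z):
    u=cv2.undistortPoints(np.array([[uv]],float),np.array(p["camera_matrix"]),np.array(p["distortion"])).ravel()
    d=R@T[:3,:3]@np.array([*u,1]);c=R@T[:3,3]+st["eef_pos"];return c+d*(z-c[2])/d[2]
# projection of predicted model points
for n,X in (("end",(.505,.177,.205)),("mid",(.56,.188,.172)),("front",(.61,.2,.14)),("cb",(.62,.204,.059))):
    X=np.array(X);Xc=T[:3,:3].T@(R.T@(X-st["eef_pos"])-T[:3,3])
    print(n,cv2.projectPoints(Xc[None],np.zeros(3),np.zeros(3),np.array(p["camera_matrix"]),np.array(p["distortion"]))[0].ravel().round())
E
```

```text
time_s: 2.75
eef_pos: [0.4651, 0.1725, 0.4433]
tool_rot: [-3.121, -0.346, 0.001]
contact_force: [-0.3, 0.4, -0.4]
finger_gap: -0.0003
grip_force: 0.0
blue_grip 0.95 [0.554 0.191 0.179]
caseback 0.63 [0.616 0.227 0.058]
end [290. 164.]
mid [292.  74.]
front [290.   5.]
cb [287.  18.]
```

View pics/w2.png

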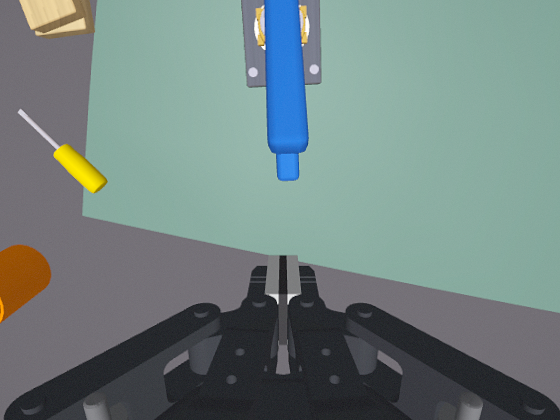

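The grip is straight ahead and in line with the tool. Its end is about 12 mm further out than predicted, which puts the raised grip's middle near (0.566,0.193,0.172) and its closed position near (0.533,0.186,0.079). I'll go over it and descend along the arc.

```bash

python3 -m pendant '[[[0.03,0.006,0,0,0],[0.04,0.008,0,0,0],[0.03,0.007,-0.02,0,0],[0,0,-0.04,0,0],[0,0,0,0,0]]]'
python3 -m pendant '[[[0,0,-0.01,0,0],[0,0,-0.01,0,0],[0,0,-0.01,0,0],[0,0,0,0,0]]]'
```

```text
time_s: 3.4
eef_pos: [0.5645, 0.1887, 0.3753]
tool_rot: [3.121, 0.336, -0.026]
contact_force: [-0.8, -0.2, -1.5]
finger_gap: -0.0003
grip_force: 0.0
time_s: 3.8
eef_pos: [0.5648, 0.1912, 0.3538]
tool_rot: [3.123, 0.341, 0.001]
contact_force: [0.7, 0.1, -0.3]
finger_gap: -0.0003
grip_force: 0.0
```

```bash

python3 -m pendant '[[[-0.003,0,-0.01,0,0],[-0.005,-0.001,-0.01,0,0],[-0.005,-0.001,-0.01,0,0],[0,0,0,0,0]]]'
python3 -m pendant '[[[-0.004,-0.001,-0.01,0,0],[-0.004,-0.001,-0.01,0,0],[-0.003,-0.001,-0.01,0,0],[0,0,0,0,0]]]'
```

```text
time_s: 4.2
eef_pos: [0.5509, 0.1893, 0.3213]
tool_rot: [3.122, 0.342, -0.006]
contact_force: [0.3, 0.8, -0.8]
finger_gap: -0.0001
grip_force: 0.0
time_s: 4.6
eef_pos: [0.5401, 0.1863, 0.2911]
tool_rot: [3.123, 0.342, -0.006]
contact_force: [0.7, -0.3, 0.1]
finger_gap: -0.0005
grip_force: 0.0
```

No force yet where there should be contact, so I'll look before going on.

```bash
python3 - <<'E'
from h import *
s=snapshot("scene");t=snapshot("top");p=snapshot("wrist")
c=np.hstack([cv2.resize(s["img"][90:270,310:450],None,fx=2.2,fy=2.2),cv2.resize(p["img"],(528,396))])
print(state()["contact_force"],c.shape)
c=c[:,:836]; cv2.imwrite("pics/c3.png",cv2.resize(c,(800,380))[...,::-1])
E
```

```text
[ 0.53476337  0.21762233 -0.35613252] (396, 836, 3)
```

View pics/c3.png

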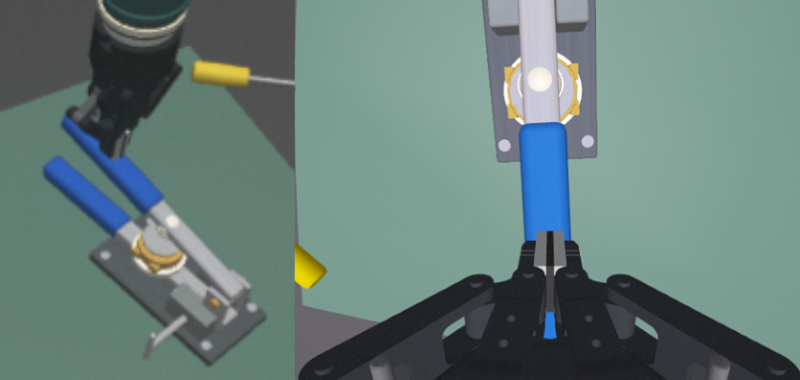

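The arm is following: it is clearly lower, and the fingertips sit centred on the grip. I'll keep pressing.

```bash

python3 -m pendant '[[[-0.002,0,-0.008,0,0],[-0.002,0,-0.008,0,0],[-0.001,0,-0.006,0,0],[0,0,0,0,0]]]'
python3 -m pendant '[[[-0.001,0,-0.004,0,0],[0,0,-0.004,0,0],[0,0,0,0,0]]]'
python3 -m pendant '[[[0,0,-0.003,0,0],[0,0,-0.003,0,0],[0,0,0,0,0]]]'
```

```text
time_s: 5.15
eef_pos: [0.5355, 0.1864, 0.2702]
tool_rot: [3.123, 0.342, -0.004]
contact_force: [-0.1, 0.7, -0.2]
finger_gap: -0.0
grip_force: 0.0
time_s: 5.45
eef_pos: [0.5348, 0.1865, 0.2633]
tool_rot: [-3.123, -0.342, 0.001]
contact_force: [0.0, -0.8, 0.1]
finger_gap: 0.0001
grip_force: 0.0
time_s: 5.75
eef_pos: [0.5347, 0.1865, 0.258]
tool_rot: [-3.123, -0.342, 0.001]
contact_force: [-0.9, -0.8, 1.4]
finger_gap: 0.0002
grip_force: 1.0
```

```bash

python3 -m pendant '[[[0,0,-0.002,0,0],[0,0,-0.002,0,0],[0,0,0,0,0]]]'
python3 -m pendant '[[[0,0,-0.001,0,0],[0,0,-0.001,0,0],[0,0,0,0,0]]]'
```

```text
time_s: 6.05
eef_pos: [0.535, 0.1865, 0.253]
tool_rot: [-3.123, -0.342, 0.0]
contact_force: [-0.2, 0.2, 1.0]
finger_gap: 0.0003
grip_force: 0.0
time_s: 6.35
eef_pos: [0.535, 0.1865, 0.2518]
tool_rot: [-3.123, -0.342, 0.0]
contact_force: [-2.0, -0.7, 1.9]
finger_gap: 0.0001
grip_force: 1.3
```

```bash

python3 -m pendant '[[[0,0,-0.002,0,0],[0,0,0,0,0]]]'
python3 -m pendant '[[[0,0,-0.002,0,0],[0,0,0,0,0]]]'
```

```text
time_s: 6.55
eef_pos: [0.5349, 0.1865, 0.2512]
tool_rot: [-3.123, -0.342, -0.001]
contact_force: [-4.6, -1.1, 8.3]
finger_gap: 0.0001
grip_force: 4.1
time_s: 6.75
eef_pos: [0.5348, 0.1865, 0.2508]
tool_rot: [3.123, 0.342, 0.001]
contact_force: [-7.6, -0.6, 14.2]
finger_gap: 0.0
grip_force: 7.2
```

```bash

python3 -m pendant '[[[0.001,0,-0.0015,0,0],[0,0,0,0,0]]]'
python3 -m pendant '[[[0.001,0,-0.001,0,0],[0,0,0,0,0]]]'
python3 - <<'E'
from h import *
p=snapshot("wrist");s=snapshot("scene");st=state()
print(st["contact_force"],st["eef_pos"])
c=np.hstack([cv2.resize(s["img"][120:270,310:450],(500,536)),cv2.resize(p["img"][:300,130:430],(300,300)).repeat(1,0) if 0 else cv2.resize(p["img"][60:340,200:357],(300,536))])
cv2.imwrite("pics/c4.png",c[...,::-1])
for q in ("blue_grip","caseback"):
    for d in spot_in(s,q)[:2]: print(q,round(d["confidence"],2),w(s,d["xyz"]).round(3))
E
```

```text
time_s: 6.95
eef_pos: [0.5352, 0.1865, 0.2505]
tool_rot: [-3.123, -0.342, 0.002]
contact_force: [-12.0, -1.9, 20.2]
finger_gap: 0.0
grip_force: 10.5
time_s: 7.15
eef_pos: [0.5356, 0.1865, 0.2503]
tool_rot: [-3.123, -0.342, 0.005]
contact_force: [-15.8, -3.0, 24.8]
finger_gap: -0.0003
grip_force: 12.9
[-15.91996244  -4.14141254  25.60776898] [0.53555237 0.18654227 0.25033607]
blue_grip 0.69 [0.608 0.203 0.071]
```

View pics/c4.png

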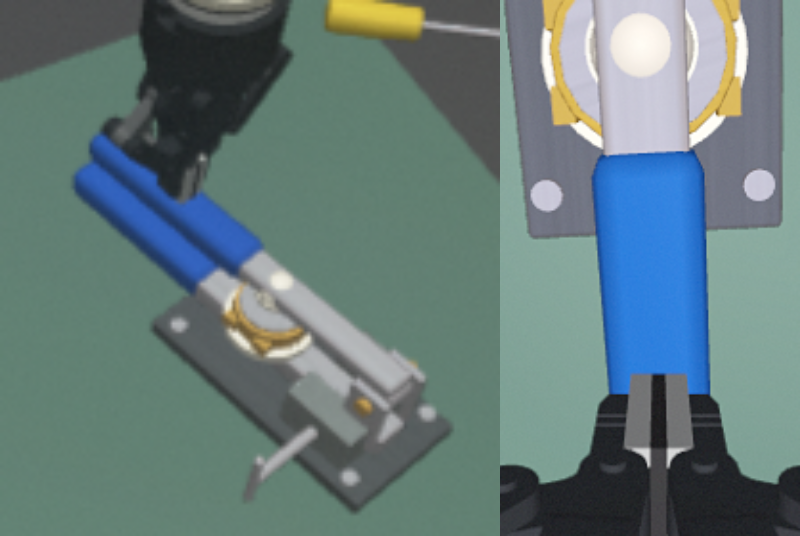

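The arm is level and the die is seated. The case back is flush in the brass ring, and the press stopped dead at 25 N at the closed height (0.077 against 0.079). I'll let go now.

```bash

python3 -m pendant '[[[-0.003,0,0.004,0,0],[0,0,0.008,0,0],[0,0,0.02,0,0],[0,0,0.04,0,0],[0,0,0.04,0,0]]]'
python3 -m pendant '[[[-0.02,0,0.04,0,0],[0,0,0,0,0],[0,0,0,0,0],[0,0,0,0,0]]]'
python3 - <<'E'
from h import *
s=snapshot("scene");p=snapshot("wrist");st=state()
R=cv2.Rodrigues(np.array(st["tool_rot"]))[0];T=np.array(p["T_tool_cam"])
for q in ("blue_grip","caseback"):
    for d in spot_in(p,q)[:2]: print(q,round(d["confidence"],2),(R@(T[:3,:3]@np.array(d["xyz"])+T[:3,3])+st["eef_pos"]).round(3))
c=np.hstack([cv2.resize(s["img"][120:270,310:450],(400,430)),cv2.resize(p["img"][:300,150:430],(400,430))])
cv2.imwrite("pics/c5.png",c[...,::-1])
E
```

```text
time_s: 7.85
eef_pos: [0.534, 0.1863, 0.3567]
tool_rot: [3.122, 0.341, -0.004]
contact_force: [0.9, 0.2, 0.9]
finger_gap: 0.0003
grip_force: 0.0
time_s: 8.25
eef_pos: [0.5141, 0.1864, 0.3953]
tool_rot: [3.122, 0.341, -0.004]
contact_force: [0.0, 0.3, 0.1]
finger_gap: -0.0001
grip_force: 0.0
blue_grip 0.78 [0.568 0.195 0.074]
blue_grip 0.7 [0.614 0.218 0.049]
caseback 0.67 [0.614 0.216 0.05 ]
```

View pics/c5.png

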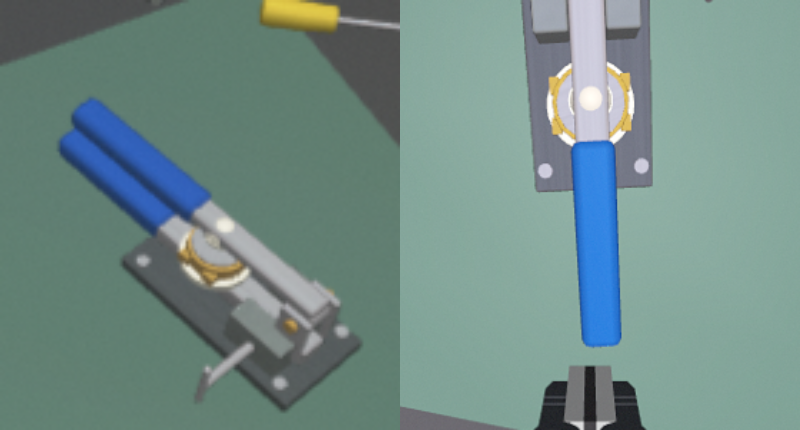

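The arm stays closed with the robot clear of it. The case back reads about 0.050 m high (0.053 expected when home) and looks flush.

```bash
python3 -c "
from rig import *
print(job_done())"
```

```text
the job is handed in; nothing more can be done
None
```

I pressed the blue pliers' upper arm down to a dead stop (25 N). The case back looks flush and its height fits being home, though I saw no distinct click in the force readings. The arm stayed closed after I let go, the red pliers were not touched, and the job was handed in at about 8 s.

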